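# Put the tray sealer's power box into service with its switch key

### The arm

A 6-joint arm with a two-finger parallel gripper is mounted at the origin on a cart in front of the work surface, level with it; the furniture and walls round the work are solid. World frame = base frame: x ahead of the robot, y to its left, z up, the work surface at z = 0. Lengths are in m, angles in rad, forces in N, time in s.
With the tool pointing down it reaches from about 0.15 to 0.775 m from the base axis. Payload 6.1 kg.
Tool frame: the origin (TCP) lies between the finger pads; the fingertips stand 22 mm ahead of it and the grasp point (between the pads) lies 3 mm ahead of it; z points along the fingers, y is the direction in which the jaws open and shut (so a half turn about z gives the same grasp; the last joint's range is limited). The gripper opens to 85 mm and grips with 20 to 120 N. Pads are 22 mm wide; open, the fingers measure 114 mm over their backs; the gripper's body (76 mm by 85 mm) begins 54 mm behind the grasp point. The pads swing forward as they close: fully open they stand 13 mm farther back than shut.
Start: joints at [1.163, 0.126, -0.04, 1.405, 0, 1.571], TCP at [0.208, 0.482, 0.253] pointing down, gripper open.
Joint ranges: [-2.72, 2.72], [-0.95, 1.95], [-1.27, 1.35], [-1.78, 2.02], [-1.46, 1.47], [-3.14, 3.14]. Speed limits (rad/s): [2.39, 2.39, 3.01, 3.14, 3.14, 3.14].

### API

Orientations are given as a unit quaternion [w, x, y, z].
In Python, from cell import status, vision, job gives the robot as it stands.
- The arm moves only by the tool send_rows, never from a script. Its argument "motion" is a list of rows, each a list of 3 entries, a list of its own where there are three numbers: the finger opening in m, from 0 to 0.0854, then the shift along the tool's x, y, z in m, then the turn about the tool's z in rad. A call has 1 to 5 rows; each row shifts and turns the commanded pose from where the row before left it, along the tool's axes as they then stand; what a row does not reach is not made up. A row lasts 1/8 s, in which the tool goes at most 62.5 mm and 10.7 degrees, less where a joint would pass 70% of its speed; a pose out of reach is approached as far as the arm can. A call is refused whole if a number of a shift passes 0.0625 or a number of a turn 0.188, either way. A call with a gripper value outside its range is refused whole. The fingers move at their own pace and stop on an object; "force" is the grip in N (left out, the last holds). Time passes only in rows, so rows that do not move let the fingers close. It gives the time, the measured TCP pose, the force and the opening at its end, in the units of the state.
- status.sense(): the state, without advancing time (a new reading comes with each control period).
- vision.capture(name): name is "scene" or "top" or "wrist"; returns the picture (384x512x3 uint8, red, green, blue); there is no depth.
- vision.camera_info(name): a dict with "mtx" (3x3 intrinsics, pixels), "pose" (4x4, takes a point from camera to world coordinates). Camera axes: x right, y down, z forward; pixel columns grow to the right and rows downward; lengths in m; the calibration is good to about 2 mm. A picture is of the moment at which its call begins: read the wrist's pose just before it. camera_info takes no time and is no camera call; for the wrist camera it gives the pose at the moment of the call.
- job.close_job(): hands the job in, once; it reports no verdict.
The state is a dict: "time": time; "q": joint angles; "dq": joint speeds; "tau": joint torques, N m; "position": TCP position; "eef_rot": TCP orientation; "force": force on the tool from outside, world axes, zero at the start; "torque": the same for the moment, N m; "width": opening from 0.0 (shut) to 1.0 (fully open).
Only numpy, scipy, OpenCV 4.12 (cv2) and the standard library are available. Lean on these libraries where they do the work, as an engineer would, in place of code of your own. Each camera call takes 0.05 s, during which the arm holds its last target. There are 200 camera calls.

### The job

Put the tray sealer's grey power box into service: first swing the steel hasp on its top down over the brass staple until it lies flat. Then push the switch key fully home into the lock cylinder on the sloping front and let go of it, take it again by its grip and turn it clockwise as far as it goes (pointer from the red dot to the green dot), leaving it in the lock. Leave all the other things on the table where they stand.

Things in the scene. Friction and masses are not known exactly. Their poses are not given: they have to be found in the camera images.
- power_box: fixed grey console 145 (x) x 220 (y) x 110 mm high, standing with some yaw; origin under its centre, z up, front -x. Front upright to z = 60 mm, then sloping back at 27 degrees from level (x = -72, z = 60 to x = 28, z = 110 mm) with the lock at right angles on the slope's middle; then a flat top, x = 28 to 73 mm, with the hasp
- hasp_hinge (a point): point on the hinge axis of the hasp, on the box's flat top at (50, -40, 114) mm of power_box; axes as power_box. The hinge axis is the box's x axis. A fixed brass staple, 5 mm wide and 14 mm long along y, stands 45 mm from the hinge on its +y side, its top 12 mm above the hinge axis
- hasp_tip (a point): top face of the yellow-marked end tab of the hasp, 72 mm from the hinge axis. The hasp is a steel leaf 85 mm long, 26 mm wide, 4 mm thick, with a slot for the staple 33 to 57 mm from the hinge; y runs from the hinge along the leaf, x along the hinge axis, z is the normal of its upper face (the upper face is pushed to close it)
- hasp (a joint): angle of the hasp (rad): 0 flat on the box over the staple (leaf points along the box's +y), about 1.57 upright, 1.95 fully open; stays where it is left (stiff hinge, about 1 N at the tip)
- lock_mouth (a point): centre of the slot's mouth in the end face of the round lock cylinder (47 mm diameter, 30 mm proud of the slope). z points out of the lock (up and toward the front, 27 degrees from vertical), y is the slot's long direction. The slot is 18 x 8 mm, 30 mm deep, with a 2 mm chamfer; it turns with the cylinder
- key_lock (a joint): angle of the lock cylinder (rad): 0 off (pointer at the red dot, up the slope), 1.5 on at the stop (green dot), growing clockwise as seen from the front; turns about -z of lock_mouth; friction about 0.08 N m
- switch_key: loose switch key, 100 mm long, about 80 g, lying flat, axis 10 mm above its underside; origin on the underside below the shoulder's front face, x toward the blade, y the blade's width, z up. Along x (mm): black and yellow grip -68 to -28, 34 wide (y), 20 thick; shank 12 dia; shoulder 20 dia, -8 to 0; steel blade 0 to 26, 16 wide, 6 thick. Fits the slot either way up
- key_shoulder (a point): point on the key's axis at the shoulder's front face; axes as switch_key; coincides with lock_mouth when the key is fully home (shoulder resting on the lock's end face)
- key_grip (a point): centre of the key's grip, 48 mm behind the shoulder's front face; axes as switch_key
- garlic_a: loose garlic bulb, 50 mm wide, 51 mm high, close beside the key; origin under its centre
- garlic_b: loose garlic bulb, 60 mm wide, 58 mm high, close beside the key on the other side; origin under its centre
- tub: loose clear food tub with green lid, 89 x 129 x 56 mm, in front to the side where the key is not; origin under its centre
- chilli_jar: loose red-capped jar, 59 mm diameter, 86 mm high, to the right of the box; origin under its centre
- spice_jar: loose green-capped jar, 46 mm diameter, 106 mm high, to the left of the box; origin under its centre
- label_roll: loose roll of labels, 84 mm diameter, 46 mm high, at the right; origin under its centre
- tape_roll: loose roll of brown tape, 93 mm diameter, 48 mm high, at the right; origin under its centre
Not all that is in view belongs to the job. Leave any blue or purple look-alike of the switch_key alone.

How it is judged:
By the outcome, as a careful person would: the job done as asked, in the order asked, and still so for the second after the job is handed in, with the robot touching nothing.
It also fails if it takes over 72 s, if anything falls off the work surface, if the arm or the gripper's body presses on something with over 40 N, if the wrist force passes 120 N, or if a joint passes its speed limit or range.

## Working session

There is one attempt and no reset: what is moved stays moved. The work goes in short steps, Python scripts to look and compute and a tool call to move; the robot and the scene stay as the last step left them, time stands still between calls to the robot, and variables do not carry over. Pictures are saved under pics/ and viewed, about 8 in all and at most 12, crops included, and the job is handed in when it is done.

Besides the shell and the picture viewer there is one more tool, called after "Call:" as name(argument=value, ...), one argument or row to a line, values as JSON. send_rows: Moves the arm, as the interface text tells. Its arguments: {"type":"object","properties":{"motion":{"type":"array","items":{"type":"array"}},"force":{"type":"number"}},"required":["motion"]}

```bash
mkdir -p pics; ls
python3 - <<'E'
from cell import status, vision, job
import cv2, numpy as np
s=status.sense(); print(s)
for n in ("scene","top"):
    im=vision.capture(n); cv2.imwrite(f"pics/{n}0.png",cv2.resize(im[:,:,::-1],(800,600),interpolation=cv2.INTER_CUBIC)); np.save(f"pics/{n}0.npy",im)
    i=vision.camera_info(n); print(n,np.round(i["mtx"],1).tolist(),np.round(i["pose"],4).tolist())
i=vision.camera_info("wrist");print(np.round(i["mtx"],1).tolist(),np.round(i["pose"],4).tolist())
E
```

```text
pics
{'time': 0.0, 'q': array([ 1.16302151e+00,  1.26392301e-01, -4.06189533e-02,  1.40541835e+00,
       -1.61495578e-05,  1.57077521e+00]), 'dq': array([ 3.97369590e-04,  1.42016598e-03, -3.24744224e-04,  1.58439431e-03,
       -2.50378621e-05,  2.73565703e-04]), 'tau': array([ 1.14428760e-03, -4.35917437e+01,  3.52923954e+01,  1.72673108e-02,
       -8.41250926e-05, -1.34186362e-05]), 'position': array([0.20804971, 0.48159854, 0.25251699]), 'eef_rot': array([-1.57451847e-04,  2.02467323e-01,  9.79288679e-01, -8.01355650e-04]), 'force': array([ 0.2163868 , -0.65134319,  0.0243671 ]), 'torque': array([ 0.00540028, -0.00922073, -0.00094905]), 'width': 1.00021651944894}
scene [[354.9, 0.0, 257.3], [0.0, 354.9, 190.5], [0.0, 0.0, 1.0]] [[0.7847, -0.3895, 0.4822, -0.092], [-0.6199, -0.4966, 0.6076, -0.8798], [0.0028, -0.7757, -0.6311, 0.8893], [0.0, 0.0, 0.0, 1.0]]
top [[359.1, 0.0, 259.2], [0.0, 359.1, 185.4], [0.0, 0.0, 1.0]] [[0.0111, -0.9851, 0.1717, 0.3005], [-0.9999, -0.0124, -0.0061, -0.1081], [0.0081, -0.1716, -0.9851, 1.5218], [0.0, 0.0, 0.0, 1.0]]
[[303.7, 0.0, 252.4], [0.0, 303.7, 191.5], [0.0, 0.0, 1.0]] [[0.3962, 0.8785, 0.267, 0.1383], [0.9182, -0.3783, -0.1176, 0.5106], [-0.0023, 0.2917, -0.9565, 0.3725], [0.0, 0.0, 0.0, 1.0]]
```

View pics/scene0.png

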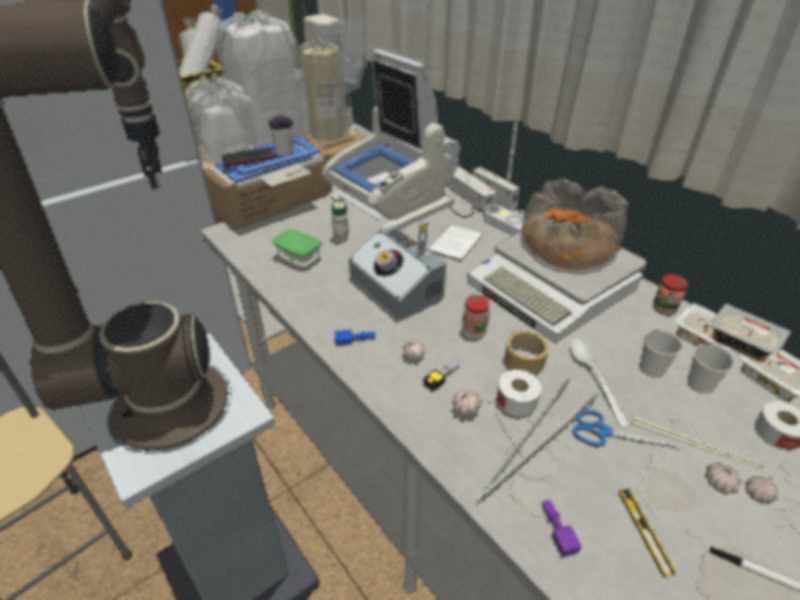

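View pics/top0.png

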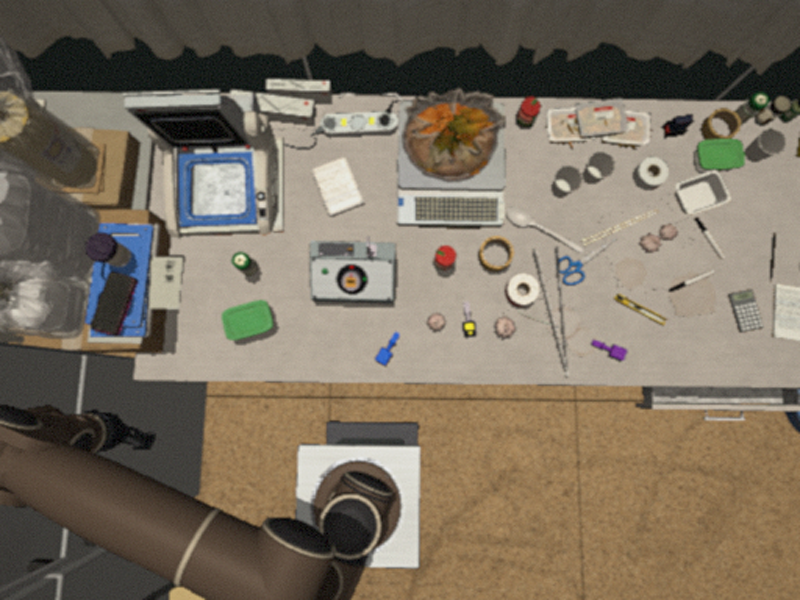

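The switch key candidates in the top picture are blue (387,349), purple (610,350) and black/yellow (469,322) between two garlic bulbs (437,321) and (505,326). The black/yellow one fits, because its colour matches and it has a bulb on each side. The box is at (352,272). Next I'll take rough positions and an enlarged crop.

```bash
cat > h.py <<'E'
import numpy as np, cv2
from scipy.spatial.transform import Rotation as R
def rot(q): return R.from_quat(np.r_[q[1:],q[0]])
def ray(i,u,v):
    d=i["pose"][:3,:3]@np.linalg.solve(i["mtx"],[u,v,1.]); return i["pose"][:3,3],d
def hit(i,u,v,z):
    o,d=ray(i,u,v); return o+d*(z-o[2])/d[2]
def proj(i,P):
    P=np.atleast_2d(P); c=(P-i["pose"][:3,3])@i["pose"][:3,:3]; p=c@i["mtx"].T; return p[:,:2]/p[:,2:]
E
python3 - <<'E'
from h import *
from cell import vision
i=vision.camera_info("top"); k=512/800
for n,u,v,z in [("grip",469,327,.01),("bladeend",466,306,.01),("ga",437,321,.03),("gb",505,326,.03),("boxFL",312,300,.06),("boxFR",394,303,.06),("boxBL",312,243,.11),("boxBR",396,243,.11),("lock",352,279,.11),("tubc",247,320,.056),("chilli",445,257,.086),("spice",241,260,.106)]:
    print(n,np.round(hit(i,u*k,v*k,z),3))
a=np.load("pics/top0.npy")[140:240,190:340]; b=np.load("pics/scene0.npy")[120:280,210:340]
b=cv2.resize(b,(390,480),interpolation=cv2.INTER_CUBIC);a=cv2.resize(a,(750,500),interpolation=cv2.INTER_CUBIC)
cv2.imwrite("pics/crop1.png",a[:,:,::-1])
E
```

```text
grip [ 0.464 -0.292  0.01 ]
bladeend [ 0.521 -0.284  0.01 ]
ga [ 0.477 -0.204  0.03 ]
gb [ 0.465 -0.386  0.03 ]
boxFL [0.525 0.127 0.06 ]
boxFR [ 0.519 -0.089  0.06 ]
boxBL [0.666 0.125 0.11 ]
boxBR [ 0.669 -0.092  0.11 ]
lock [0.573 0.019 0.11 ]
tubc [0.47  0.296 0.056]
chilli [ 0.639 -0.221  0.086]
spice [0.62  0.307 0.106]
```

View pics/crop1.png

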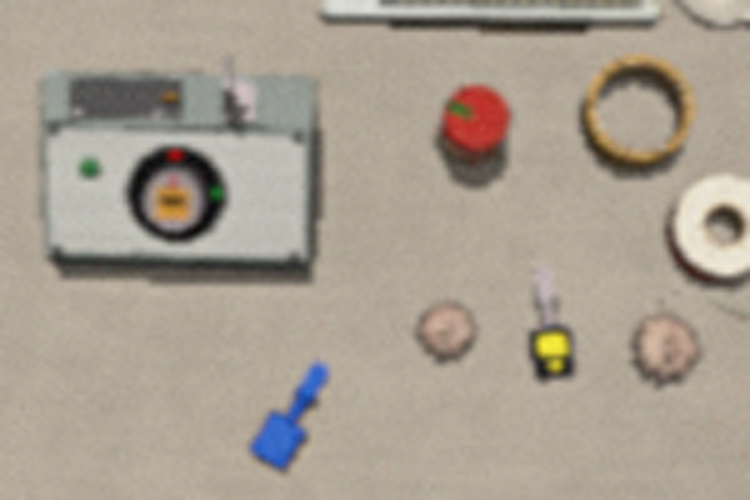

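The crop confirms it: the black/yellow key is at (550,350) with its blade up at (543,280), and the blue look-alike is at (290,415). The hasp stands upright at (240,95). Next I'll move to a look-out pose. The first call also tests whether a turn may be given as a list.

Call:
send_rows(
  motion=[
    [0.085,[0,0,-0.03],[0,0,-0.136]],
  ],
)

```text
invalid input at $.motion[0][2]: expected a number
```

The turn is a single number, so I go with that.

Call:
send_rows(
  motion=[
    [0.085,[0,-0.05,-0.025],-0.136],
    [0.085,[0,-0.05,-0.025],-0.136],
    [0.085,[-0.02,-0.05,-0.02],-0.136],
    [0.085,[-0.03,-0.054,0],0],
    [0.085,[-0.03,-0.054,0],0],
  ],
)

```text
time: 0.72
position: [0.2482, 0.2262, 0.3235]
eef_rot: [0.0, -0.001, 1.0, 0.0]
force: [1.8, -0.2, 0.4]
width: 0.998
```

Call:
send_rows(
  motion=[
    [0.085,[-0.03,-0.054,0],0],
    [0.085,[-0.03,-0.054,0],0],
    [0.085,[-0.03,-0.054,0],0],
    [0.085,[-0.03,-0.054,0],0],
    [0.085,[-0.03,-0.054,0],0],
  ],
)

```text
time: 1.35
position: [0.3985, -0.0445, 0.3232]
eef_rot: [0.0, 0.0, 1.0, 0.0]
force: [0.5, 0.3, -0.1]
width: 0.991
```

Call:
send_rows(
  motion=[
    [0.085,[-0.04,-0.03,0],0],
    [0.085,[-0.04,-0.03,0],0],
    [0.085,[0,0,0],0],
  ],
)

```text
time: 1.72
position: [0.4798, -0.1042, 0.3211]
eef_rot: [-0.002, 0.001, 1.0, 0.0]
force: [-0.7, -0.5, -0.4]
width: 0.991
```

```bash
cat > snap.py <<'E'
import sys,pickle
from h import *
from cell import status, vision
i=vision.camera_info("wrist"); im=vision.capture("wrist"); n=sys.argv[1]
pickle.dump((i,im),open(f"pics/{n}.pkl","wb"))
cv2.imwrite(f"pics/{n}.png",cv2.resize(im[:,:,::-1],(800,600),interpolation=cv2.INTER_CUBIC))
s=status.sense(); print(np.round(s["position"],4),np.round(s["q"],3),s["time"])
E
python3 snap.py w1
```

```text
[ 0.4785 -0.1031  0.3218] [-0.212  0.071  0.05   1.552  0.    -0.211] 1.775
```

View pics/w1.png

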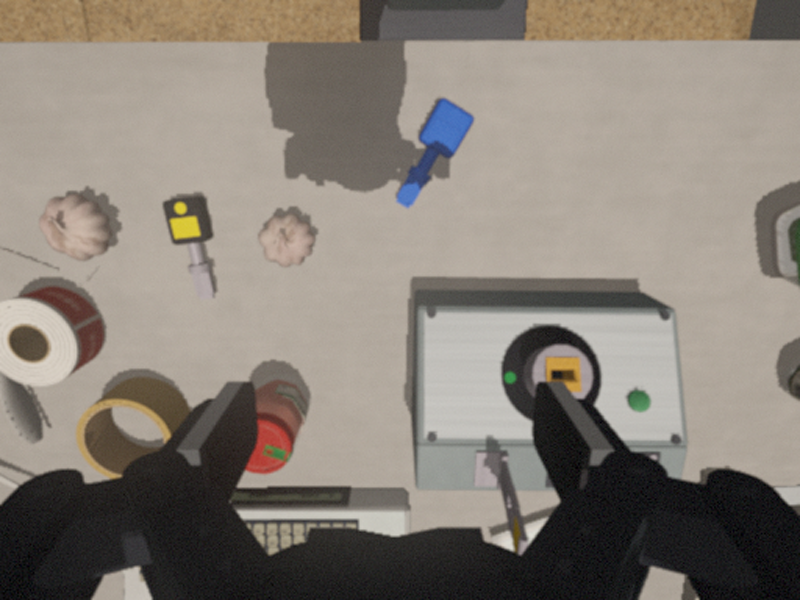

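The wrist view shows the key with its grip centre near (188,220) and blade tip near (206,297). The garlic bulbs are at (77,226) and (288,238). The box front edge runs (416,305)–(676,310), the lock mouth is at (565,373) with its slot along the box's y, and the hasp is upright at (512,500). Next I'll fit the poses.

```bash
cat > fit1.py <<'E'
import pickle
from h import *
from scipy.optimize import least_squares
i,im=pickle.load(open("pics/w1.pkl","rb")); k=.64
def T(p,P): c,s=np.cos(p[2]),np.sin(p[2]); return np.c_[P[:,0]*c-P[:,1]*s+p[0],P[:,0]*s+P[:,1]*c+p[1],P[:,2]]
def fit(P,uv,p0):
    P=np.array(P)/1e3; uv=np.array(uv)*k
    r=least_squares(lambda p:(proj(i,T(p,P))-uv).ravel(),p0,loss="soft_l1"); print(np.round(r.x,4),"res px",np.round((proj(i,T(r.x,P))-uv),1).tolist()); return r.x
b=fit([(-72.5,-110,60),(-72.5,110,60),(28,-110,110),(28,110,110),(72.5,-110,110),(-35.6,0,111.7)],[(416,305),(676,310),(415,443),(686,443),(415,489),(565,373)],[.59,.02,0])
kk=fit([(-68,17,20),(-68,-17,20),(-28,17,20),(-28,-17,20),(26,8,13),(26,-8,13)],[(205,195),(165,200),(211,238),(172,243),(214,296),(197,298)],[.51,-.29,0])
L=lambda x,p:np.round(T(p,np.array([x])/1e3)[0],4)
print("mouth",L((-35.6,0,111.7),b),"hinge",L((50,-40,114),b),"grip",L((-48,0,10),kk),"should",L((0,0,10),kk))
for n,u,v,z in [("ga",288,238,.025),("gb",77,226,.03)]: print(n,hit(i,u*k,v*k,z).round(3))
# hasp tip pixels on plane box x=50 -> intersect ray
for u,v in [(517,540),(507,470),(492,452)]:
    o,d=ray(i,u*k,v*k); ax=np.array([np.cos(b[2]),np.sin(b[2]),0]); h=L((50,-40,114),b)
    q=o+d*((h-o)@ax)/(d@ax); print("hasp pt rel hinge", np.round(q-h,3))
c=im[220:384,250:420]; cv2.imwrite("pics/crop2.png",cv2.resize(c[:,:,::-1],None,fx=3.6,fy=3.6,interpolation=cv2.INTER_CUBIC))
c=im[110:200,90:210]; cv2.imwrite("pics/crop3.png",cv2.resize(c[:,:,::-1],None,fx=5,fy=5,interpolation=cv2.INTER_CUBIC))
E
python3 fit1.py
```

```text
[ 0.5982  0.0219 -0.0162] res px [[0.0, -0.3], [0.5, -1.2], [0.2, -0.1], [1.9, 2.1], [-0.7, 0.3], [-1.8, 0.1]]
[ 0.5051 -0.2843  0.0533] res px [[-1.0, 0.0], [-0.1, -1.8], [0.1, 1.7], [0.9, -0.2], [-0.0, 0.5], [0.1, -0.2]]
mouth [0.5626 0.0225 0.1117] hinge [ 0.6475 -0.0189  0.114 ] grip [ 0.4571 -0.2869  0.01  ] should [ 0.5051 -0.2843  0.01  ]
ga [ 0.473 -0.199  0.025]
gb [ 0.462 -0.38   0.03 ]
hasp pt rel hinge [-0.    -0.005  0.073]
hasp pt rel hinge [ 0.     0.005 -0.001]
hasp pt rel hinge [-0.    -0.003 -0.025]
```

Box and key fit to within about 2 px (roughly 3 mm), and sizes and heights agree. The hasp is upright. Before going for it, I'll check how the arm behaves at the edge of its reach, which shows whether the tool can tilt. I close the fingers on the way.

Call:
send_rows(
  motion=[
    [0.0,[-0.055,0,-0.02],0],
    [0.0,[-0.055,0,-0.02],0],
    [0.0,[-0.055,0,-0.02],0],
    [0.0,[-0.055,0,-0.02],0],
    [0.0,[-0.055,0,-0.02],0],
  ],
)

```text
time: 2.4
position: [0.7369, -0.1048, 0.3974]
eef_rot: [0.03, -0.001, 1.0, -0.004]
force: [2.2, -1.6, 1.4]
width: 0.001
```

```bash
python3 -c "
from cell import status
s=status.sense();print(s['q'].round(3),s['position'].round(4),s['eef_rot'].round(4),s['width'])"
```

```text
[-0.141  0.736  1.221  1.995  0.    -0.143] [ 0.7369 -0.1048  0.3974] [ 3.010e-02 -7.000e-04  9.995e-01 -4.300e-03] 0.0014032390851237329
```

Call:
send_rows(
  motion=[
    [0.0,[-0.05,0,0],0],
    [0.0,[-0.05,0,0],0],
    [0.0,[0,0,0],0],
  ],
)

```text
time: 2.78
position: [0.766, -0.0956, 0.375]
eef_rot: [0.033, -0.001, 0.999, -0.005]
force: [0.1, -0.9, 0.4]
width: 0.001
```

```bash
python3 -c "
from cell import status
s=status.sense();print(s['q'].round(3),s['position'].round(4),s['eef_rot'].round(4),s['width'])"
```

```text
[-1.240e-01  8.270e-01  1.344e+00  2.021e+00 -1.000e-03 -1.260e-01] [ 0.766  -0.0956  0.375 ] [ 3.310e-02 -9.000e-04  9.994e-01 -4.700e-03] 0.0011170903339653335
```

At its limits the arm tilts the tool outward (3.8° now, as joints 3 and 4 saturate), so a lean can be built up there later for turning the key. Now the hasp, with fingers shut, approaching from its -y side.

Call:
send_rows(
  motion=[
    [0.0,[0.032,0.005,0.045],0],
    [0.0,[0.032,0.005,0.045],0],
    [0.0,[0.032,0.005,0.045],0],
    [0.0,[0.032,0.005,0.045],0],
    [0.0,[0,0,0],0],
  ],
)

```text
time: 3.4
position: [0.6858, -0.0841, 0.2402]
eef_rot: [0.025, -0.0, 1.0, -0.004]
force: [-0.4, 0.3, 0.6]
width: 0.0
```

Run:
```python
from h import *
from scipy.optimize import least_squares
from cell import status
s=status.sense();print(s['q'].round(3),s['position'].round(4),s['eef_rot'].round(4))
D=[(.126392,-.040619,1.405418,.52461,.25252),(.071,.05,1.552,.4895,.3218),(.736,1.221,1.995,.7443,.3974),(.827,1.344,2.021,.772,.375)]
D.append((*s['q'][1:4],np.hypot(*s['position'][:2]),s['position'][2]))
def f(p,d):
    a,b,c=d[:3]; r0,h,L1,L2,o,L=p
    e=b-a
    r=r0+L1*np.sin(a)+L2*np.cos(e)-o*np.sin(e)+L*np.cos(a-b+c); z=h+L1*np.cos(a)+L2*np.sin(e)+o*np.cos(e)-L*np.sin(a-b+c); return r-d[3],z-d[4]
r=least_squares(lambda p:np.ravel([f(p,d) for d in D]),[0,.3,.4,.4,0,.25]);print(r.x.round(3),(r.fun*1e3).round(1))
```

```text
[-0.121  0.411  0.303  1.412 -0.002 -0.122] [ 0.6858 -0.0841  0.2402] [ 2.520e-02 -2.000e-04  9.997e-01 -3.800e-03]
[0.    0.151 0.53  0.451 0.08  0.428] [-0.1 -0.1  0.1  0.1  0.  -0.  -0.  -0.   0.  -0. ]
```

The arm model fits to 0.1 mm. Now I push the hasp over.

Call:
send_rows(
  motion=[
    [0.0,[0.019,0.007,0.025],0],
    [0.0,[0.019,0.007,0.025],0],
    [0.0,[0,0.035,0],0],
    [0.0,[0,0.0315,0.004],0],
    [0.0,[0,0.011,0.009],0],
  ],
)

```text
time: 4.03
position: [0.6645, 0.0069, 0.1859]
eef_rot: [0.038, -0.001, 0.999, -0.005]
force: [-0.4, -0.5, 0.0]
width: -0.0
```

Call:
send_rows(
  motion=[
    [0.0,[0,0.0135,0.021],0],
    [0.0,[0,0.016,0.003],0],
    [0.0,[0,0.016,0.003],0],
    [0.0,[0,0,0.004],0],
    [0.0,[0,0,0],0],
  ],
)

```text
time: 4.65
position: [0.6633, 0.0508, 0.1489]
eef_rot: [0.033, -0.0, 0.999, -0.005]
force: [-0.8, -0.5, 1.9]
width: 0.003
```

Call:
send_rows(
  motion=[
    [0.0,[0.016,0,-0.002],0],
    [0.0,[0,0.002,0.006],0],
    [0.0,[0,0,0.004],0],
    [0.0,[0,0,0],0],
  ],
)

```text
time: 5.15
position: [0.6479, 0.0525, 0.139]
eef_rot: [0.033, 0.0, 0.999, -0.005]
force: [-0.3, 0.1, -0.1]
width: 0.002
```

Call:
send_rows(
  motion=[
    [0.0,[0,0,0.002],0],
    [0.0,[0,0,0.002],0],
    [0.0,[0,0,0],0],
  ],
)

```text
time: 5.52
position: [0.6484, 0.0526, 0.138]
eef_rot: [0.034, -0.0, 0.999, -0.005]
force: [-5.0, -0.9, 11.9]
width: -0.006
```

The hasp is firmly seated: 12 N at fingertip height 0.116, as expected. Now to the key, hovering over the tail of its grip.

Call:
send_rows(
  motion=[
    [0.0,[0,0,-0.055],0],
    [0.0,[0,0,-0.045],0],
    [0.055,[0.035,-0.05,0],0],
    [0.055,[0.035,-0.05,0],0],
    [0.055,[0.035,-0.05,0],0],
  ],
)

```text
time: 6.15
position: [0.5358, -0.0976, 0.23]
eef_rot: [0.034, -0.001, 0.999, -0.005]
force: [0.5, -1.6, 0.2]
width: 0.629
```

Call:
send_rows(
  motion=[
    [0.055,[0.035,-0.05,0],0],
    [0.055,[0.035,-0.05,0],0],
    [0.055,[0.016,-0.045,0.04],-0.053],
    [0.055,[0.016,-0.045,0.04],0],
    [0.055,[0,0,0.02],0],
  ],
)

```text
time: 6.78
position: [0.4421, -0.2906, 0.1231]
eef_rot: [0.032, -0.024, 0.999, -0.005]
force: [0.3, 0.3, 0.1]
width: 0.639
```

```bash
python3 snap.py w2; python3 -c "
from cell import status
print(status.sense()['eef_rot'].round(4))"
```

```text
[ 0.4418 -0.2889  0.121 ] [-0.594  0.122 -0.338  1.055  0.029 -0.643] 6.825
[ 0.0311 -0.0249  0.9992 -0.0043]
```

View pics/w2.png

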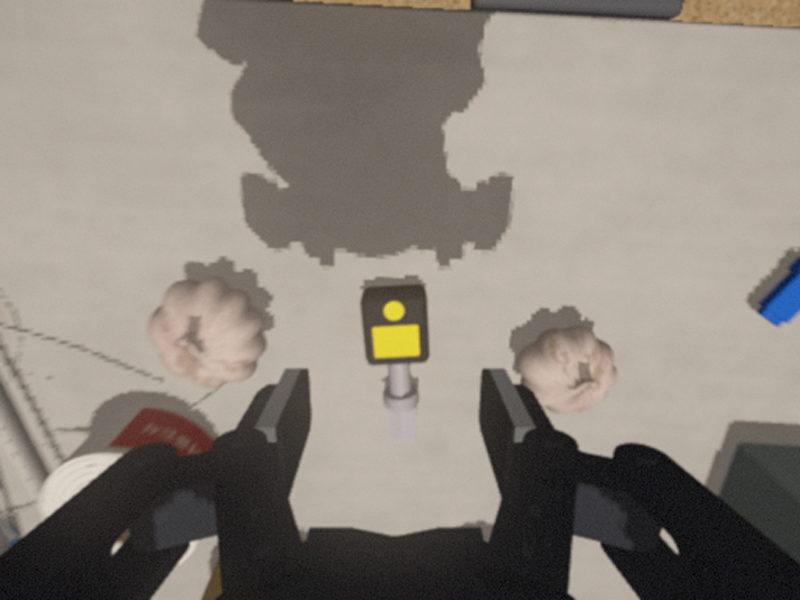

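The close view shows the key's grip top from (361,290) to (428,360) and its blade end at (403,440). The garlics are clear at (210,335) and (567,368). Refining the fit:

Run:
```python
import pickle
from h import *
from scipy.optimize import least_squares
i,im=pickle.load(open("pics/w2.pkl","rb")); k=.64
def T(p,P): c,s=np.cos(p[2]),np.sin(p[2]); return np.c_[P[:,0]*c-P[:,1]*s+p[0],P[:,0]*s+P[:,1]*c+p[1],P[:,2]]
P=np.array([(-67,17,20),(-67,-17,20),(-28,17,20),(-28,-17,20),(26,8,13),(26,-8,13)])/1e3; uv=np.array([(427,287),(362,289),(428,360),(366,363),(415,440),(391,440)])*k
r=least_squares(lambda p:(proj(i,T(p,P))-uv).ravel(),[.505,-.284,.05],loss="soft_l1");print(r.x.round(4),r.fun.round(1))
print("x=-63:",T(r.x,np.array([[-.063,0,.01]])).round(4))
for n,u,v in [("ga",567,368),("gb",210,335)]: print(n,hit(i,u*k,v*k,.028).round(3))
```

```text
[ 0.5024 -0.2865  0.0993] [ 1.2  0.7 -1.9  1.3  1.7 -0.3 -0.7 -0.6  0.9 -0.7 -1.7 -0.1]
x=-63: [[ 0.4397 -0.2927  0.01  ]]
ga [ 0.47  -0.205  0.028]
gb [ 0.461 -0.382  0.028]
```

Call:
send_rows(
  motion=[
    [0.055,[0.004,-0.0015,0.048],-0.04],
    [0.055,[0.004,-0.0015,0.04],0],
    [0.055,[0,0,0.007],0],
    [0.0,[0,0,0],0],
    [0.0,[0,0,0],0],
  ],
  force=20,
)

```text
time: 7.45
position: [0.4438, -0.2933, 0.0321]
eef_rot: [0.034, -0.047, 0.998, -0.007]
force: [0.4, 0.2, -0.4]
width: 0.391
```

Call:
send_rows(
  motion=[
    [0.0,[0,0,0],0],
  ],
  force=20,
)

```text
time: 7.58
position: [0.4434, -0.2932, 0.0316]
eef_rot: [0.034, -0.047, 0.998, -0.007]
force: [0.6, -0.9, 3.0]
width: 0.39
```

Call:
send_rows(
  motion=[
    [0.045,[0,0,0],0],
    [0.045,[0,0,0.006],0],
    [0.0,[0,0,0],0],
    [0.0,[0,0,0],0],
    [0.0,[0,0,-0.04],0],
  ],
  force=25,
)

```text
time: 8.2
position: [0.4381, -0.2909, 0.0613]
eef_rot: [0.03, -0.047, 0.998, -0.004]
force: [-0.6, -0.6, -0.1]
width: 0.393
```

Call:
send_rows(
  motion=[
    [0.0,[0,0.0,-0.05],0.046],
    [0.0,[0.0,0.05,-0.02],0.046],
    [0.0,[0,0.06,0],0],
    [0.0,[0,0.06,0],0],
    [0.0,[0,0,0],0],
  ],
)

```text
time: 8.82
position: [0.4326, -0.1184, 0.1321]
eef_rot: [0.033, -0.004, 0.999, -0.004]
force: [-0.1, -0.5, -1.0]
width: 0.391
```

```bash
python3 snap.py w3; python3 -c "
from cell import status
s=status.sense();print(s['eef_rot'].round(4),s['width'],s['force'].round(1))"
```

```text
[ 0.433  -0.1201  0.1321] [-0.276 -0.039 -0.483  1.06   0.009 -0.281] 8.875
[ 0.0335 -0.0026  0.9994 -0.0049] 0.3896026674797647 [-0.3 -0.2 -0.6]
```

View pics/w3.png

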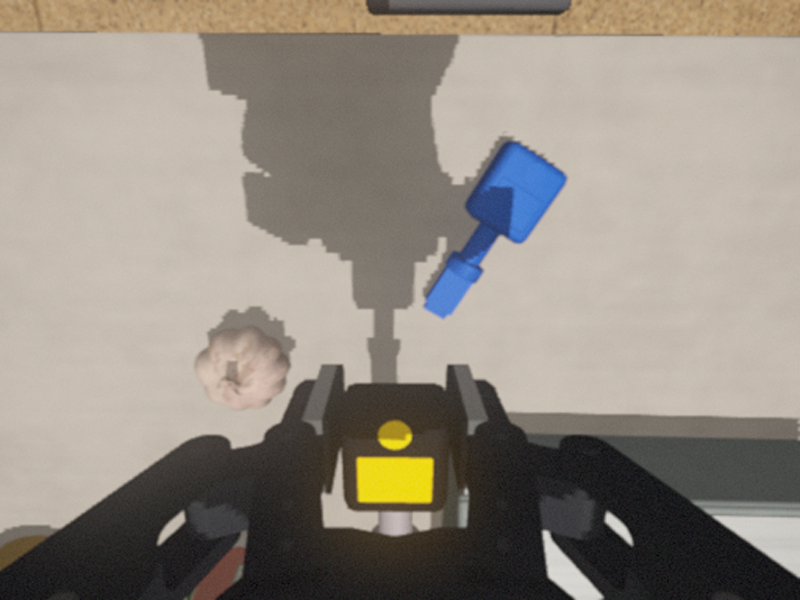

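The key is held at its tail, level and centred between the pads. With the tool vertical I'll pivot it in the grip: the tip goes against the overhanging front side of the lock cylinder, and the hand swings up in an arc.

Call:
send_rows(
  motion=[
    [0.0,[-0.005,0.047,0.01],0.022],
    [0.0,[-0.005,0.047,0.01],0],
    [0.0,[-0.005,0.047,0.01],0],
    [0.0,[0,0.0015,0],0],
    [0.0,[0,0,0],0],
  ],
  force=20,
)

```text
time: 9.5
position: [0.4523, 0.0193, 0.1018]
eef_rot: [0.033, 0.011, 0.999, -0.005]
force: [1.1, 0.4, -1.4]
width: 0.393
```

```bash
python3 snap.py w4
python3 - <<'E'
from cell import vision,status
import cv2
im=vision.capture("scene")[120:220,190:310]
cv2.imwrite("pics/s4.png",cv2.resize(im[:,:,::-1],(720,600),interpolation=cv2.INTER_CUBIC))
s=status.sense();print(s['eef_rot'].round(4),s['force'].round(1))
E
```

```text
[0.4523 0.019  0.102 ] [ 0.05  -0.014 -0.527  0.992 -0.014  0.072] 9.55
[ 0.0335  0.0115  0.9994 -0.0047] [-0.  -0.4 -1.3]
```

View pics/s4.png

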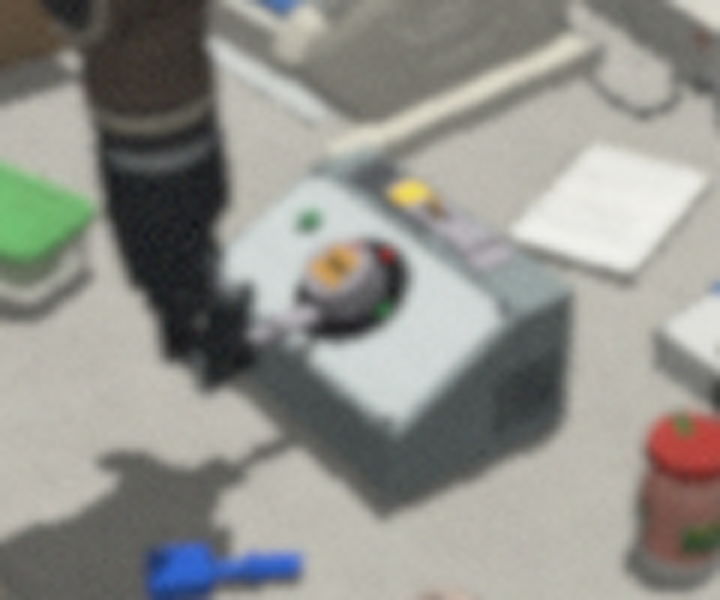

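The crop shows the hasp flat with its yellow tab at (410,190), and the key horizontal with its tip pointing at the lock cylinder's front side. I'll feel forward.

Call:
send_rows(
  motion=[
    [0.0,[-0.003,0.005,0],0],
    [0.0,[-0.004,0,0],0],
    [0.0,[0,0,0],0],
  ],
)

```text
time: 9.98
position: [0.4586, 0.0247, 0.102]
eef_rot: [0.033, 0.011, 0.999, -0.005]
force: [-2.6, -0.7, -1.0]
width: 0.397
```

Call:
send_rows(
  motion=[
    [0.0,[-0.004,0,0],0],
    [0.0,[0,0,0],0],
  ],
)

```text
time: 10.22
position: [0.4601, 0.0247, 0.101]
eef_rot: [0.03, 0.01, 0.999, -0.005]
force: [-9.2, -1.0, -1.6]
width: 0.391
```

Call:
send_rows(
  motion=[
    [0.0,[-0.0016,0,-0.012],0],
    [0.0,[-0.0028,0,-0.0103],0],
    [0.0,[0,0,0],0],
  ],
)

```text
time: 10.6
position: [0.4665, 0.025, 0.1264]
eef_rot: [0.034, 0.01, 0.999, -0.004]
force: [-3.9, -0.2, -1.0]
width: 0.393
```

Call:
send_rows(
  motion=[
    [0.0,[-0.0045,0,-0.0105],0],
    [0.0,[-0.0058,0,-0.0102],0],
    [0.0,[0,0,0],0],
  ],
)

```text
time: 10.98
position: [0.4764, 0.0252, 0.1481]
eef_rot: [0.035, 0.01, 0.999, -0.004]
force: [-0.1, -0.2, -0.6]
width: 0.391
```

Run:
```python
from cell import vision,status
import cv2
im=vision.capture("scene")[120:220,190:310]
cv2.imwrite("pics/s5.png",cv2.resize(im[:,:,::-1],(720,600),interpolation=cv2.INTER_CUBIC))
```

```text
(no output)
```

View pics/s5.png

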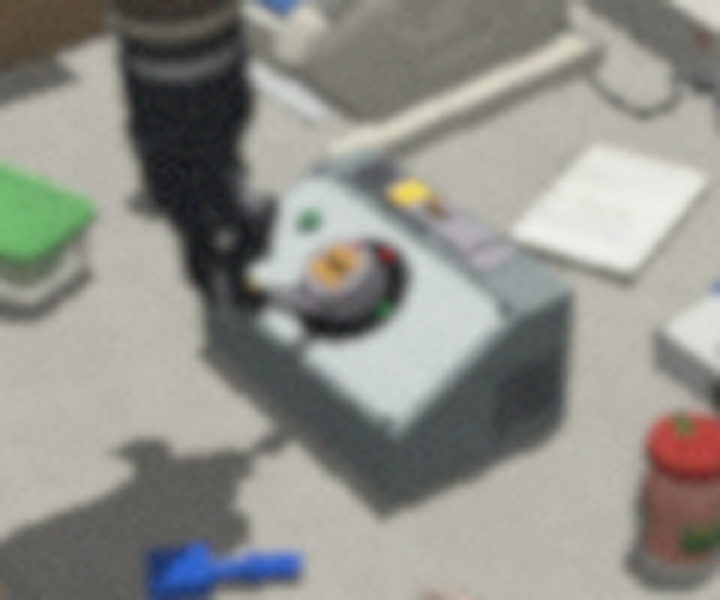

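```bash
cat > pp.py <<'E'
from h import *
from cell import status,vision
i=vision.camera_info("scene"); s=status.sense(); p=s['position']
print(p.round(4))
C=p+np.array([.001,0,-.0135])
for f in (0,10,20,30,40,50,60):
    a=np.radians(f); d=np.array([np.cos(a),-.016,-np.sin(a)]); u=np.array([np.sin(a),0,np.cos(a)])
    ax=C-.003*u
    q=proj(i,[ax+d*l for l in (-.008,.032,.06,.086)]); print(f,((q-[190,120])*6).round(0).tolist(),(ax+d*.086).round(3))
E
python3 pp.py
```

```text
[0.4763 0.0252 0.1476]
0 [[203.0, 292.0], [257.0, 269.0], [294.0, 253.0], [328.0, 239.0]] [0.563 0.024 0.131]
10 [[202.0, 290.0], [256.0, 277.0], [293.0, 268.0], [326.0, 260.0]] [0.561 0.024 0.116]
20 [[202.0, 288.0], [254.0, 285.0], [289.0, 283.0], [321.0, 281.0]] [0.557 0.024 0.102]
30 [[202.0, 286.0], [250.0, 293.0], [283.0, 297.0], [313.0, 302.0]] [0.55  0.024 0.089]
40 [[202.0, 284.0], [246.0, 301.0], [275.0, 312.0], [302.0, 322.0]] [0.541 0.024 0.077]
50 [[203.0, 282.0], [240.0, 308.0], [266.0, 325.0], [289.0, 341.0]] [0.53  0.024 0.066]
60 [[204.0, 280.0], [234.0, 314.0], [255.0, 337.0], [273.0, 358.0]] [0.518 0.024 0.058]
```

Call:
send_rows(
  motion=[
    [0.0,[-0.0095,0,-0.008],0],
    [0.0,[-0.0085,0,-0.008],0],
    [0.0,[-0.0065,0,-0.005],0],
    [0.0,[-0.006,0,-0.004],0],
    [0.0,[0,0,0],0],
  ],
)

```text
time: 11.65
position: [0.5044, 0.0247, 0.1737]
eef_rot: [0.034, 0.01, 0.999, -0.004]
force: [-1.5, -1.1, -2.1]
width: 0.39
```

Call:
send_rows(
  motion=[
    [0.0,[-0.006,0,-0.003],0],
    [0.0,[-0.006,0,-0.003],0],
    [0.0,[0,0,0],0],
  ],
)

```text
time: 12.02
position: [0.5158, 0.0245, 0.1805]
eef_rot: [0.034, 0.01, 0.999, -0.004]
force: [-1.7, -0.2, -1.9]
width: 0.389
```

```bash
python3 pp.py
python3 - <<'E'
from cell import vision,status
import cv2
im=vision.capture("scene")[120:220,190:310]
cv2.imwrite("pics/s6.png",cv2.resize(im[:,:,::-1],(720,600),interpolation=cv2.INTER_CUBIC))
print(status.sense()['eef_rot'])
E
```

```text
[0.5158 0.0245 0.1805]
0 [[254.0, 225.0], [308.0, 203.0], [344.0, 188.0], [378.0, 175.0]] [0.603 0.023 0.164]
10 [[253.0, 223.0], [307.0, 211.0], [343.0, 203.0], [376.0, 196.0]] [0.601 0.023 0.149]
20 [[253.0, 221.0], [304.0, 219.0], [339.0, 218.0], [370.0, 217.0]] [0.597 0.023 0.135]
30 [[253.0, 219.0], [301.0, 227.0], [333.0, 233.0], [362.0, 238.0]] [0.59  0.023 0.121]
40 [[254.0, 217.0], [296.0, 235.0], [325.0, 247.0], [351.0, 258.0]] [0.581 0.023 0.109]
50 [[254.0, 215.0], [291.0, 242.0], [315.0, 261.0], [337.0, 278.0]] [0.57  0.023 0.099]
60 [[255.0, 213.0], [285.0, 249.0], [304.0, 273.0], [322.0, 295.0]] [0.557 0.023 0.091]
[ 0.0337106   0.01040627  0.99936751 -0.00445838]
```

View pics/s6.png

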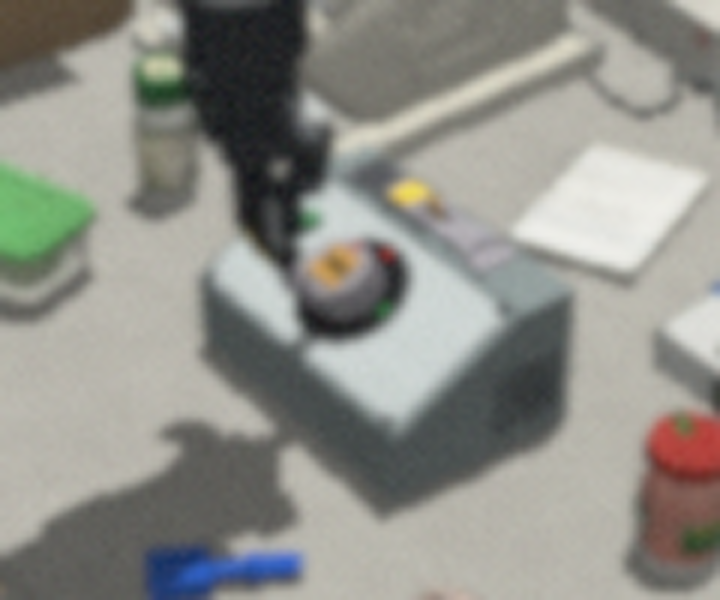

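The crop shows the key swung down with its tip in front of the lock at about (300,290), and the model gives roughly 66° of pitch against the 63° needed. Next I'll refine the mouth's sideways position from the orange slot plate in the stored pictures.

Run:
```python
import pickle
from h import *
from cell import vision
def orange(im,box):
    hsv=cv2.cvtColor(im,cv2.COLOR_RGB2HSV); m=cv2.inRange(hsv,(8,110,90),(22,255,255)); z=np.zeros_like(m); u0,v0,u1,v1=box; z[v0:v1,u0:u1]=m[v0:v1,u0:u1]
    v,u=np.nonzero(z); return u.min(),u.max(),v.min(),v.max(),u.mean(),v.mean(),len(u)
i,im=pickle.load(open("pics/w1.pkl","rb")); o=orange(im,(335,215,385,260)); print(o,hit(i,(o[0]+o[1])/2,(o[2]+o[3])/2,.1117).round(4), hit(i,o[0]-.5,o[2],.1117).round(4),hit(i,o[1]+.5,o[3],.1117).round(4))
t=vision.camera_info("top"); o=orange(np.load("pics/top0.npy"),(210,165,240,195)); print(o,hit(t,(o[0]+o[1])/2,(o[2]+o[3])/2,.1117).round(4))
t=vision.camera_info("scene"); o=orange(np.load("pics/scene0.npy"),(235,155,260,175)); print(o,hit(t,(o[0]+o[1])/2,(o[2]+o[3])/2,.1117).round(4))
```

```text
(np.int64(349), np.int64(371), np.int64(229), np.int64(250), np.float64(361.38153846153847), np.float64(237.52), 325) [0.5634 0.0228 0.1117] [0.5499 0.0079 0.1117] [0.5773 0.038  0.1117]
(np.int64(221), np.int64(227), np.int64(177), np.int64(183), np.float64(224.14634146341464), np.float64(180.17073170731706), 41) [0.5664 0.0239 0.1117]
(np.int64(243), np.int64(248), np.int64(162), np.int64(166), np.float64(245.26315789473685), np.float64(163.8421052631579), 19) [0.566  0.0225 0.1117]
```

Call:
send_rows(
  motion=[
    [0.0,[0.005,-0.0005,-0.011],0],
    [0.0,[0.005,-0.0005,-0.011],0],
    [0.0,[-0.012,0,-0.005],0],
    [0.0,[-0.012,0,-0.005],0],
    [0.0,[0,0,0],0],
  ],
)

```text
time: 12.7
position: [0.5285, 0.0236, 0.2134]
eef_rot: [0.034, 0.01, 0.999, -0.004]
force: [-0.2, 0.8, -1.1]
width: 0.389
```

```bash
sed -i 's/(0,10,20,30,40,50,60)/(60,63,66,70)/' pp.py; python3 pp.py
python3 - <<'E'
from cell import vision,status
import cv2
im=vision.capture("scene")[120:220,190:310]
cv2.imwrite("pics/s7.png",cv2.resize(im[:,:,::-1],(720,600),interpolation=cv2.INTER_CUBIC))
E
```

```text
[0.5285 0.0236 0.2134]
60 [[271.0, 160.0], [301.0, 198.0], [320.0, 223.0], [338.0, 246.0]] [0.57  0.022 0.124]
63 [[272.0, 159.0], [299.0, 200.0], [317.0, 227.0], [333.0, 251.0]] [0.566 0.022 0.122]
66 [[272.0, 159.0], [297.0, 201.0], [313.0, 230.0], [328.0, 256.0]] [0.562 0.022 0.12 ]
70 [[273.0, 158.0], [294.0, 203.0], [308.0, 234.0], [321.0, 261.0]] [0.556 0.022 0.118]
```

View pics/s7.png

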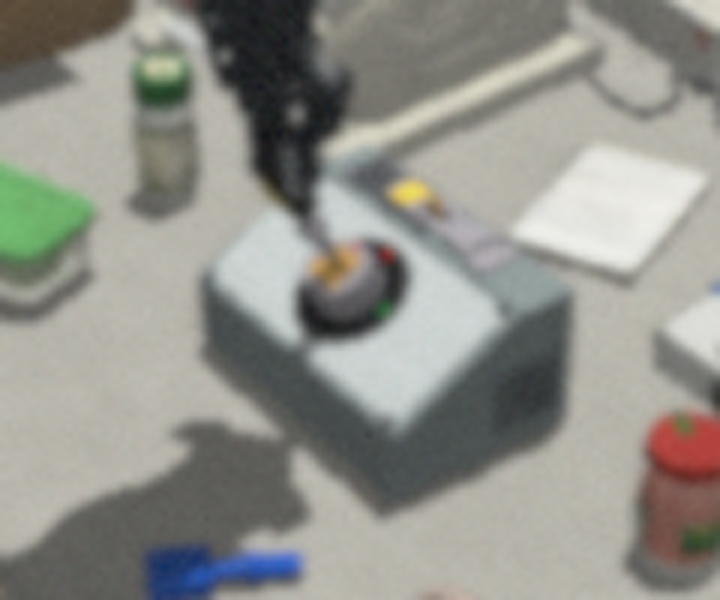

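Run:
```python
from h import *
from cell import vision
i=vision.camera_info("scene"); m=np.array([.5635,.0228,.1117]); n=np.array([-.454,.007,.891])
for l in (0,.004,.008,.012,.016): print(l,((proj(i,m+n*l)[0])-[190,120]).round(2))
for dx in (-.006,0,.006): print("dx",dx,(proj(i,m+n*.008+[dx,0,0])[0]-[190,120]).round(2))
a=np.load("pics/scene0.npy").astype(int); b=np.mean([vision.capture("scene").astype(int) for _ in range(4)],0)
d=np.abs(a-b).sum(2)[154:170,236:256]; print((d/10).astype(int))
print(b[154:170,236:256].mean(2).astype(int))
```

```text
0 [54.93 44.2 ]
0.004 [54.52 43.59]
0.008 [54.12 42.98]
0.012 [53.71 42.38]
0.016 [53.3  41.76]
dx -0.006 [52.85 43.54]
dx 0 [54.12 42.98]
dx 0.006 [55.38 42.43]
[[23 34 44 47 43 32 15  3  1  1  1  1  2  1  0  1  1  0  1  3]
 [11 23 32 37 33 19  6  1  1  1  1  1  1  1  2  1  1  0  0  1]
 [ 4 10 18 22 16  6  4  2  1  0  1  1  1  1  1  2  1  1  1  1]
 [ 0  2  6 10  9  3  3  1  3  0  1  1  1  1  1  1  0  1  1  2]
 [ 1  0  2  7 11 10 10 12  8  2  1  1  1  1  1  1  1  1  2  1]
 [ 1  1  1  7 15 20 23 21 12  3  1  0  1  1  1  1  2  1  0  0]
 [ 1  1  0  4 11 17 23 23 14  4  0  1  1  1  1  1  0  1  1  1]
 [ 1  1  1  0  3  7 13 17 14  5  0  1  1  0  0  0  0  0  0  1]
 [ 1  1  1  0  1  1  4  8 10  4  0  0  1  1  1  1  0  0  1  1]
 [ 1  1  1  2  2  0  0  2  4  2  1  0  1  0  1  1  0  0  0  0]
 [ 1  1  0  1  0  1  1  2  3  1  0  1  0  1  0  0  1  0  0  0]
 [ 1  0  1  0  1  1  3  8  8  4  0  0  0  0  1  1  1  0  0  0]
 [ 0  1  1  0  0  5 10 12 10  5  0  1  0  0  0  1  0  0  0  0]
 [ 2  1  1  0  3 10 14 14  8  3  0  1  1  0  0  0  0  1  0  0]
 [ 1  1  0  0  3  9 12 12  7  2  0  0  0  1  0  0  0  0 
[... 731 characters left out ...]
  88  81
  101 128]
 [207 207 208 206 200 182 159 132 112 117 134 147 155 158 155 134  96  71
   76  91]
 [207 207 206 204 195 178 162 140 116 105 114 131 148 158 158 140 105  75
   62  61]
 [208 208 206 199 188 172 156 136 115 103 104 122 143 155 152 136 110  84
   59  48]
 [210 208 204 193 176 160 142 121 110 111 114 127 144 152 144 126 108  90
   66  46]
 [209 208 199 180 153 137 120 106 108 122 133 142 149 146 128 111 104  93
   66  45]
 [211 207 192 156 117 105 101 101 116 134 145 145 142 128 110 100  97  87
   64  44]
 [210 205 181 132  86  79  90  99 115 130 135 129 119 106  98  94  91  79
   57  45]
 [208 203 176 119  67  59  75  91 104 110 110 106  96  94  90  88  81  69
   56  53]]
```

The difference image puts the blade tip at crop pixel (54,42.7), against the expected (54.1,43.0) for a point 8 mm above the mouth. It is lined up, so I'll insert.

Call:
send_rows(
  motion=[
    [0.0,[-0.0024,0,0.0055],0],
    [0.0,[-0.0024,0,0.0055],0],
    [0.0,[0,0,0],0],
  ],
)

```text
time: 13.32
position: [0.5323, 0.0233, 0.2016]
eef_rot: [0.033, 0.01, 0.999, -0.005]
force: [0.1, -0.1, -0.6]
width: 0.39
```

Call:
send_rows(
  motion=[
    [0.0,[-0.0024,0,0.0055],0],
    [0.0,[0,0,0],0],
  ],
)

```text
time: 13.58
position: [0.5355, 0.0235, 0.1967]
eef_rot: [0.033, 0.01, 0.999, -0.004]
force: [0.2, 1.4, -1.8]
width: 0.394
```

Call:
send_rows(
  motion=[
    [0.0,[-0.0024,0,0.0055],0],
    [0.0,[-0.0012,0,0.0028],0],
    [0.0,[0,0,0],0],
  ],
)

```text
time: 13.95
position: [0.5395, 0.0234, 0.1886]
eef_rot: [0.033, 0.01, 0.999, -0.004]
force: [0.8, 3.0, -2.8]
width: 0.393
```

Call:
send_rows(
  motion=[
    [0.0,[-0.0024,0,0.0055],0],
    [0.0,[0,0,0],0],
  ],
)

```text
time: 14.2
position: [0.5424, 0.0232, 0.1833]
eef_rot: [0.033, 0.01, 0.999, -0.004]
force: [1.7, 4.1, -2.9]
width: 0.386
```

Call:
send_rows(
  motion=[
    [0.0,[-0.0015,0.001,0.0035],0],
    [0.0,[0,0,0],0],
  ],
)

```text
time: 14.45
position: [0.5439, 0.0236, 0.181]
eef_rot: [0.034, 0.011, 0.999, -0.005]
force: [-3.1, 1.6, 5.6]
width: 0.394
```

Call:
send_rows(
  motion=[
    [0.0,[-0.0012,0,0.0025],0],
    [0.0,[0,0,0],0],
  ],
)

```text
time: 14.7
position: [0.5444, 0.0236, 0.1809]
eef_rot: [0.034, 0.011, 0.999, -0.005]
force: [-12.5, 2.0, 20.9]
width: 0.39
```

The stop is hard: about 24 N along the lock axis after 36 mm of travel from the hover, with 34 expected. The key is home. I let go and rise.

Call:
send_rows(
  motion=[
    [0.06,[0,0,0],0],
    [0.06,[0,0,0],0],
    [0.06,[0.01,0,-0.03],0],
    [0.06,[0,0,-0.06],0],
    [0.06,[0,0,-0.06],0],
  ],
)

```text
time: 15.32
position: [0.5249, 0.0251, 0.3278]
eef_rot: [0.033, 0.011, 0.999, -0.005]
force: [0.9, -0.2, -0.1]
width: 0.7
```

Call:
send_rows(
  motion=[
    [0.06,[0,0,-0.06],0],
    [0.06,[0,0,-0.06],0],
    [0.06,[0,0,-0.06],0],
    [0.06,[0,0,-0.06],0],
    [0.06,[0,0,0],0],
  ],
)

```text
time: 15.95
position: [0.5046, 0.027, 0.5456]
eef_rot: [0.051, 0.01, 0.999, -0.004]
force: [0.2, 0.0, -1.3]
width: 0.703
```

```bash
cat > st.py <<'E'
from h import *
from cell import status
s=status.sense(); Rm=rot(s['eef_rot']).as_matrix(); z=Rm[:,2]
print("p",s['position'].round(4),"q",s['q'].round(3),"tilt",np.degrees(np.arccos(-z[2])).round(2),"z",z.round(4),"y",Rm[:,1].round(4),"F",s['force'].round(1),"t",round(s['time'],2))
E
python3 st.py; python3 snap.py w8
```

```text
p [0.5046 0.027  0.5456] q [ 0.061  0.227  0.777  2.02  -0.015  0.082] tilt 5.84 z [ 0.1014 -0.0085 -0.9948] y [ 0.0213  0.9998 -0.0063] F [ 0.2  0.  -1.3] t 15.95
[0.5042 0.027  0.5436] [ 0.061  0.228  0.773  2.02  -0.014  0.082] 16.0
```

View pics/w8.png

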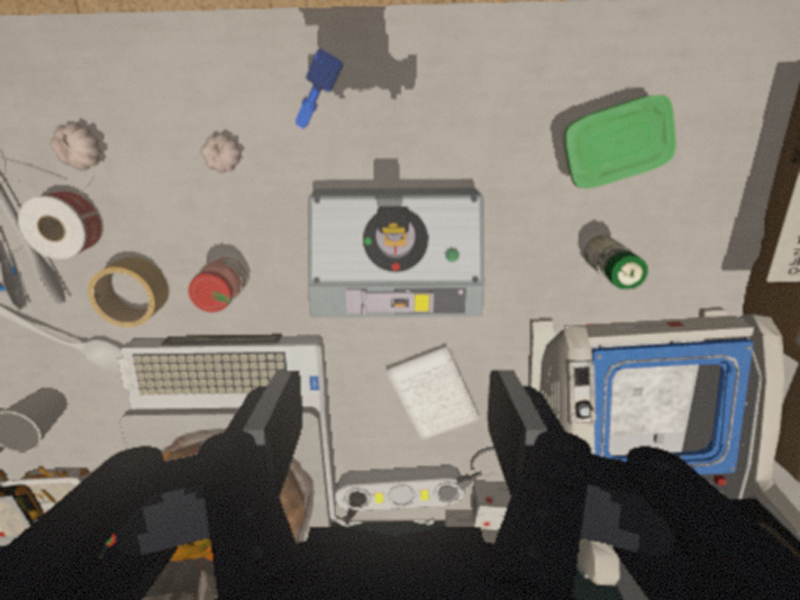

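The wrist view shows the hasp lying flat over the staple, the tab at (423,302), the key standing in the lock at (395,235), and the other things in place. The lean grows as joint 4 saturates, so I keep rising.

Call:
send_rows(
  motion=[
    [0.06,[-0.008,0,-0.05],0],
    [0.06,[-0.01,0,-0.05],0],
    [0.06,[-0.01,0,-0.03],0],
    [0.06,[0,0,0],0],
  ],
)

```text
time: 16.5
position: [0.4958, 0.0255, 0.5877]
eef_rot: [0.099, 0.01, 0.995, -0.0]
force: [0.8, 0.0, -0.4]
width: 0.702
```

```bash
python3 st.py
```

```text
p [0.4958 0.0255 0.5877] q [ 0.059  0.193  0.841  2.02  -0.014  0.078] tilt 11.4 z [ 0.1976 -0.0021 -0.9803] y [0.0199 0.9998 0.0018] F [ 0.8  0.  -0.4] t 16.5
```

Call:
send_rows(
  motion=[
    [0.06,[-0.01,0,-0.06],0],
    [0.06,[-0.01,0,-0.06],0],
    [0.06,[-0.013,0,-0.06],0],
    [0.06,[-0.013,0,-0.06],0],
    [0.06,[-0.013,0,-0.06],0],
  ],
)

```text
time: 17.12
position: [0.4409, 0.0201, 0.6883]
eef_rot: [0.213, 0.009, 0.977, 0.007]
force: [0.0, 0.0, -0.4]
width: 0.7
```

```bash
python3 st.py
```

```text
p [0.4409 0.0201 0.6883] q [ 0.053  0.074  0.953  2.02  -0.012  0.069] tilt 24.59 z [ 0.416   0.0097 -0.9093] y [0.0147 0.9997 0.0174] F [ 0.   0.  -0.4] t 17.12
```

Call:
send_rows(
  motion=[
    [0.06,[-0.012,0,-0.05],0],
    [0.06,[0,0,0],0],
  ],
)

```text
time: 17.38
position: [0.4283, 0.0189, 0.705]
eef_rot: [0.232, 0.009, 0.973, 0.008]
force: [-0.2, -0.0, -0.1]
width: 0.704
```

```bash
python3 st.py
python3 - <<'E'
from h import *
from cell import status
s=status.sense(); Rm=rot(s['eef_rot']).as_matrix()
m=np.array([.5635,.0236,.1117]); n=np.array([-.454,.007,.891])
for l in (.16,.053): print(l,(Rm.T@(m+n*l-s['position'])).round(4), (m+n*l).round(4))
E
```

```text
p [0.4283 0.0189 0.705 ] q [ 0.052  0.052  0.971  2.021 -0.012  0.067] tilt 26.85 z [ 0.4516  0.0114 -0.8922] y [0.0138 0.9997 0.0198] F [-0.2 -0.  -0.1] t 17.38
0.16 [ 0.1477 -0.0022  0.4305] [0.4909 0.0247 0.2543]
0.053 [ 0.1474 -0.0042  0.5374] [0.5394 0.024  0.1589]
```

The tilt is 26.85°, matching the lock. Now down along the lock's axis.

Call:
send_rows(
  motion=[
    [0.06,[0.0185,0,0.054],0],
    [0.06,[0.0185,0,0.054],0],
    [0.06,[0.0185,0,0.054],0],
    [0.06,[0.0185,0,0.054],0],
    [0.06,[0.0185,0,0.054],0],
  ],
)

```text
time: 18.0
position: [0.4674, 0.0239, 0.4342]
eef_rot: [0.228, 0.009, 0.974, 0.008]
force: [0.0, 0.4, -0.1]
width: 0.706
```

Call:
send_rows(
  motion=[
    [0.06,[0.0185,0,0.054],0],
    [0.06,[0.0185,0,0.05],0],
    [0.06,[0.0,0,0.0],0],
  ],
)

```text
time: 18.38
position: [0.4777, 0.0256, 0.3204]
eef_rot: [0.223, 0.009, 0.975, 0.007]
force: [-0.1, -0.1, 0.3]
width: 0.704
```

```bash
cat > rel.py <<'E'
from h import *
from cell import status
s=status.sense(); Rm=rot(s['eef_rot']).as_matrix()
m=np.array([.5635,.0236,.1117]); n=np.array([-.454,.007,.891])
for l in (.16,.053): print(l,(Rm.T@(m+n*l-s['position'])).round(4), (m+n*l).round(4))
E
python3 st.py; python3 rel.py
```

```text
p [0.4777 0.0256 0.3204] q [ 0.063 -0.307 -0.372  1.056 -0.017  0.078] tilt 25.75 z [ 0.4343  0.0105 -0.9007] y [0.0139 0.9997 0.0184] F [-0.1 -0.1  0.3] t 18.38
0.16 [ 0.0168 -0.002   0.0653] [0.4909 0.0247 0.2543]
0.053 [ 0.0144 -0.0038  0.1723] [0.5394 0.024  0.1589]
```

Call:
send_rows(
  motion=[
    [0.06,[0.004,-0.001,0.045],0],
    [0.06,[0.004,-0.001,0.045],0],
    [0.06,[0.004,-0.001,0.04],0],
    [0.06,[0.002,-0.001,0.035],0],
    [0.06,[0,0,0.003],0],
  ],
)

```text
time: 19.0
position: [0.5443, 0.0239, 0.172]
eef_rot: [0.229, 0.009, 0.973, 0.008]
force: [-1.0, -0.5, 0.9]
width: 0.702
```

```bash
python3 st.py; python3 rel.py; python3 snap.py w9
```

```text
p [0.5443 0.0239 0.172 ] q [ 0.049 -0.162 -0.598  0.673 -0.011  0.065] tilt 26.46 z [ 0.4455  0.0111 -0.8952] y [0.014  0.9997 0.0194] F [-1.  -0.5  0.9] t 19.0
0.16 [ 0.0112  0.0016 -0.0974] [0.4909 0.0247 0.2543]
0.053 [ 0.0102 -0.0003  0.0096] [0.5394 0.024  0.1589]
[0.5446 0.024  0.1732] [ 0.05  -0.163 -0.597  0.674 -0.011  0.065] 19.05
```

View pics/w9.png

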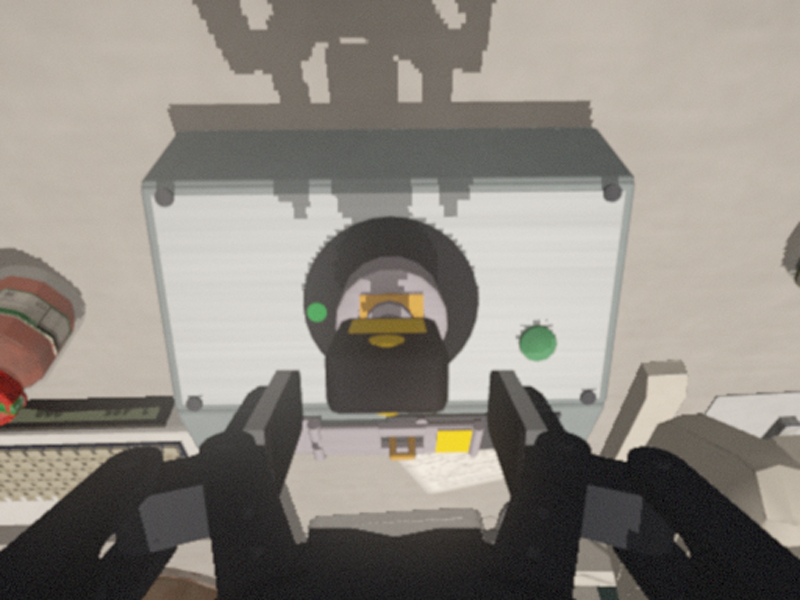

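The key stands between the open fingers with its grip at (387,370). The green dot is at (317,312), and the hasp lies flat with the staple through its slot at (402,443). I'll shift by the computed 10 mm, advance and grip.

Call:
send_rows(
  motion=[
    [0.06,[0.01,0,0.0],0],
    [0.06,[0,0,0.0085],0],
    [0.0,[0,0,0],0],
    [0.0,[0,0,0],0],
    [0.0,[0,0,0],0],
  ],
  force=40,
)

```text
time: 19.68
position: [0.5382, 0.0241, 0.1604]
eef_rot: [0.23, 0.009, 0.973, 0.008]
force: [-3.3, -0.7, 4.1]
width: 0.396
```

```bash
python3 st.py; python3 rel.py
```

```text
p [0.5382 0.0241 0.1604] q [ 0.051 -0.169 -0.631  0.645 -0.012  0.067] tilt 26.58 z [ 0.4473  0.0108 -0.8943] y [0.014  0.9997 0.0191] F [-3.3 -0.7  4.1] t 19.68
0.16 [ 0.0004  0.0017 -0.1052] [0.4909 0.0247 0.2543]
0.053 [-0.0004 -0.0002  0.0018] [0.5394 0.024  0.1589]
```

Gripped at 33.8 mm (34 nominal) and on axis. Turning clockwise.

Call:
send_rows(
  motion=[
    [0.0,[0,0,0],0.12],
    [0.0,[0,0,0],0.12],
    [0.0,[0,0,0],0.12],
    [0.0,[0,0,0],0.12],
    [0.0,[0,0,0],0],
  ],
)

```text
time: 20.3
position: [0.5389, 0.0247, 0.1607]
eef_rot: [0.222, 0.239, 0.943, 0.063]
force: [-0.2, 1.2, 3.3]
width: 0.397
```

```bash
python3 st.py; python3 -c "
from cell import status
s=status.sense();print(s['torque'].round(3),s['width'])"; python3 rel.py
```

```text
p [0.5389 0.0247 0.1607] q [ 0.051 -0.169 -0.63   0.644 -0.01   0.545] tilt 26.65 z [ 0.4484  0.0125 -0.8937] y [0.4232 0.8778 0.2246] F [-0.2  1.2  3.3] t 20.3
[0.371 0.114 0.262] 0.3972421238098454
0.16 [ 0.0015  0.0007 -0.1051] [0.4909 0.0247 0.2543]
0.053 [-0.0001 -0.0008  0.0019] [0.5394 0.024  0.1589]
```

Call:
send_rows(
  motion=[
    [0.0,[0,0,0],0.15],
    [0.0,[0,0,0],0.15],
    [0.0,[0,0,0],0.15],
    [0.0,[0,0,0],0.15],
    [0.0,[0,0,0],0.15],
  ],
)

```text
time: 20.92
position: [0.5397, 0.0248, 0.1614]
eef_rot: [0.184, 0.569, 0.789, 0.141]
force: [3.9, 1.1, 3.3]
width: 0.394
```

Call:
send_rows(
  motion=[
    [0.0,[0,0,0],0.12],
    [0.0,[0,0,0],0.1],
    [0.0,[0,0,0],0.05],
    [0.0,[0,0,0],0],
  ],
)

```text
time: 21.42
position: [0.5399, 0.0247, 0.1616]
eef_rot: [0.164, 0.669, 0.707, 0.164]
force: [5.7, 1.8, 4.2]
width: 0.393
```

```bash
python3 st.py; python3 -c "
from cell import status
s=status.sense();print(s['torque'].round(3),s['width'])"; python3 rel.py
```

```text
p [0.5399 0.0247 0.1616] q [ 0.051 -0.169 -0.629  0.643 -0.011  1.564] tilt 26.79 z [ 0.4505  0.0124 -0.8927] y [0.8912 0.0524 0.4505] F [5.7 1.8 4.2] t 21.43
[ 0.497 -1.137  0.32 ] 0.39259248532845487
0.16 [ 0.0014 -0.002  -0.1048] [0.4909 0.0247 0.2543]
0.053 [-0.0007 -0.0017  0.0022] [0.5394 0.024  0.1589]
```

The wrist has turned 1.50, but the blade has play in the slot, so I carry on gently until the stop shows in the torque.

Call:
send_rows(
  motion=[
    [0.0,[0,-0.0015,0],0.05],
    [0.0,[0,0,0],0],
  ],
)

```text
time: 21.68
position: [0.5393, 0.0247, 0.1616]
eef_rot: [0.16, 0.686, 0.689, 0.169]
force: [7.5, 3.1, 4.0]
width: 0.388
```

```bash
cat > tq.py <<'E'
from h import *
from cell import status
s=status.sense(); z=rot(s['eef_rot']).as_matrix()[:,2]; print("q6",s['q'][5].round(3),"axial",(s['torque']@z).round(3),s['torque'].round(3),s['force'].round(1))
E
python3 tq.py
```

```text
q6 1.614 axial -0.054 [ 0.554 -1.714  0.317] [7.5 3.1 4. ]
```

Call:
send_rows(
  motion=[
    [0.0,[0,0,0],0.05],
    [0.0,[0,0,0],0],
  ],
)

```text
time: 21.92
position: [0.5394, 0.0246, 0.1616]
eef_rot: [0.156, 0.703, 0.672, 0.172]
force: [8.6, 1.8, 2.9]
width: 0.39
```

```bash
python3 tq.py
```

```text
q6 1.664 axial -0.082 [ 0.504 -1.836  0.322] [8.6 1.8 2.9]
```

Call:
send_rows(
  motion=[
    [0.0,[0,0,0],0.05],
    [0.0,[0,0,0],0],
  ],
)

```text
time: 22.18
position: [0.5393, 0.0245, 0.1616]
eef_rot: [0.152, 0.72, 0.654, 0.176]
force: [8.2, 0.5, 3.6]
width: 0.396
```

```bash
python3 tq.py
```

```text
q6 1.714 axial -0.239 [ 0.292 -1.716  0.393] [8.2 0.5 3.6]
```

Call:
send_rows(
  motion=[
    [0.0,[0,0,0],0.05],
    [0.0,[0,0,0],0],
  ],
)

```text
time: 22.42
position: [0.5392, 0.0242, 0.1615]
eef_rot: [0.148, 0.736, 0.636, 0.18]
force: [7.2, -0.4, 3.2]
width: 0.391
```

```bash
python3 tq.py
```

```text
q6 1.763 axial -0.546 [-0.038 -1.694  0.572] [ 7.2 -0.4  3.2]
```

The axial torque rose from 0.08 to 0.55 N m, so the stop is reached. I release and back off along the axis.

Call:
send_rows(
  motion=[
    [0.065,[0,0,0],0],
    [0.065,[0,0,0],0],
    [0.065,[0,0,-0.03],0],
    [0.065,[0,0,-0.05],0],
    [0.065,[0,0,-0.05],0],
  ],
)

```text
time: 23.05
position: [0.4771, 0.0226, 0.2753]
eef_rot: [0.145, 0.737, 0.636, 0.176]
force: [0.7, 0.9, 0.7]
width: 0.76
```

Call:
send_rows(
  motion=[
    [0.065,[0,0,-0.03],-0.15],
    [0.065,[0,0,-0.03],-0.15],
    [0.065,[0,0,-0.02],-0.15],
    [0.065,[0,0,0],0],
  ],
)

```text
time: 23.55
position: [0.4428, 0.0218, 0.348]
eef_rot: [0.182, 0.577, 0.784, 0.141]
force: [0.4, 1.2, -0.4]
width: 0.762
```

```bash
python3 snap.py w10
python3 - <<'E'
import pickle
from h import *
from cell import vision
m=np.array([.5635,.0236,.1117]); n=np.array([-.454,.007,.891]); up=np.array([.891,-.014,.454]); y=np.array([.016,1,0])
i,im=pickle.load(open("pics/w10.pkl","rb")); print("mouth px",proj(i,m).round(0),"grip",proj(i,m+.048*n).round(0))
# rectify planes: tail face (68 mm above mouth) and end face, x_img = -y (right), y_img = down-slope, 0.25 mm/px
def rect(h,s=.0004,N=200):
    c=np.array([(-1,-1),(1,-1),(1,1),(-1,1)])*N*s/2
    W=[m+n*h - y*a - up*b for a,b in c]; H=cv2.getPerspectiveTransform(proj(i,W).astype(np.float32),np.float32([(0,0),(N,0),(N,N),(0,N)]))
    return cv2.warpPerspective(im,H,(N,N))
for h,name in ((.068,"tail"),(0,"face")):
    r=rect(h); cv2.imwrite(f"pics/{name}.png",r[:,:,::-1])
    hsv=cv2.cvtColor(r,cv2.COLOR_RGB2HSV)
    for cn,lo,hi in (("dark",(0,0,0),(180,255,60)),("yellow",(23,120,100),(35,255,255)),("red",(0,150,90),(6,255,255)),("green",(50,100,60),(80,255,255)),("orange",(8,110,90),(22,255,255))):
        k=cv2.inRange(hsv,lo,hi); nn,lab,st,ce=cv2.connectedComponentsWithStats(k)
        for j in sorted(range(1,nn),key=lambda j:-st[j,4])[:2]:
            if st[j,4]>15: print(name,cn,((ce[j]-100)*.4).round(1),"mm area",st[j,4],[round(float(v),1) for v in np.ravel(cv2.minAreaRect(np.argwhere(lab==j)[:,::-1].astype(np.float32))[1])],round(cv2.minAreaRect(np.argwhere(lab==j)[:,::-1].astype(np.float32))[2],1))
E
```

```text
[0.4428 0.0218 0.3466] [ 0.058 -0.376 -0.362  1.122 -0.015  1.326] 23.6
mouth px [[255. 160.]] grip [[255. 168.]]
tail yellow [-11.1   3.8] mm area 47 [9.0, 6.0] 90.0
tail red [-13.8 -20.8] mm area 220 [16.0, 15.0] 90.0
tail green [12.7  3.7] mm area 200 [15.0, 15.0] 90.0
tail orange [-16.    4.5] mm area 885 [54.1, 28.2] 87.6
face yellow [ 0.1 -0.3] mm area 72 [9.4, 9.4] 11.3
face red [ -3.1 -30.4] mm area 326 [19.0, 19.0] 90.0
face green [29.  -0.6] mm area 302 [19.0, 19.0] 90.0
face orange [-5.9  0.3] mm area 1322 [66.0, 34.2] 87.1
```

The viewer's limit is reached, so I go by numbers. The slot plate sits at about 87° (stop = 86°) and the released key stayed turned. One last check that the shoulder is still home: touch the tail with shut fingers, expecting contact at TCP ≈ 90 mm from the mouth.

Call:
send_rows(
  motion=[
    [0.0,[0,0,0.02],0],
    [0.0,[0,0,0.04],0],
    [0.0,[0,0,0.05],0],
    [0.0,[0,0,0.045],0],
    [0.0,[0,0,0.005],0],
  ],
)

```text
time: 24.22
position: [0.5124, 0.0235, 0.1981]
eef_rot: [0.178, 0.578, 0.784, 0.138]
force: [0.0, 0.8, 0.3]
width: -0.002
```

```bash
cat > ax.py <<'E'
from h import *
from cell import status
s=status.sense(); m=np.array([.5635,.0236,.1117]); n=np.array([-.454,.007,.891]); d=s['position']-m; print("axial mm",(d@n*1e3).round(1),"off",((d-(d@n)*n)*1e3).round(1),"F",s['force'].round(1),"F.n",(s['force']@n).round(1))
E
python3 ax.py
```

```text
axial mm 100.2 off [-5.7 -0.8 -2.9] F [0.  0.8 0.3] F.n 0.3
```

Call:
send_rows(
  motion=[
    [0.0,[0,0,0.006],0],
    [0.0,[0,0,0.003],0],
    [0.0,[0,0,0],0],
  ],
)

```text
time: 24.6
position: [0.5188, 0.0238, 0.1971]
eef_rot: [0.182, 0.577, 0.784, 0.141]
force: [-0.2, 1.0, -0.7]
width: -0.001
```

```bash
python3 ax.py
```

```text
axial mm 96.4 off [-0.9 -0.5 -0.5] F [-0.2  1.  -0.7] F.n -0.6
```

Call:
send_rows(
  motion=[
    [0.0,[0,0,0.003],0],
    [0.0,[0,0,0],0],
  ],
)

```text
time: 24.85
position: [0.5199, 0.0238, 0.1934]
eef_rot: [0.182, 0.577, 0.784, 0.141]
force: [0.3, -0.3, 0.3]
width: -0.0
```

```bash
python3 ax.py
```

```text
axial mm 92.6 off [-1.6 -0.5 -0.8] F [ 0.3 -0.3  0.3] F.n 0.1
```

Call:
send_rows(
  motion=[
    [0.0,[0,0,0.002],0],
    [0.0,[0,0,0.001],0],
    [0.0,[0,0,0],0],
  ],
)

```text
time: 25.22
position: [0.5226, 0.0237, 0.1928]
eef_rot: [0.183, 0.576, 0.784, 0.142]
force: [-2.8, 0.0, 7.3]
width: -0.0
```

```bash
python3 ax.py
```

```text
axial mm 90.8 off [ 0.3 -0.5  0.2] F [-2.8  0.   7.3] F.n 7.8
```

Call:
send_rows(
  motion=[
    [0.0,[0,0,0.002],0],
    [0.0,[0,0,0],0],
  ],
)

```text
time: 25.48
position: [0.5247, 0.0235, 0.1932]
eef_rot: [0.185, 0.576, 0.783, 0.143]
force: [-6.5, -2.6, 14.9]
width: 0.005
```

```bash
python3 ax.py
```

```text
axial mm 90.3 off [ 2.1 -0.7  1.1] F [-6.5 -2.6 14.9] F.n 16.2
```

The tail meets the fingers at 90.5 mm and holds hard, so the key is fully home. I retreat, recheck the angle and hand in.

Call:
send_rows(
  motion=[
    [0.0,[0,0,-0.03],0],
    [0.0,[0,0,-0.05],0],
    [0.0,[0,0,-0.05],0],
    [0.0,[0,0,-0.05],0],
    [0.0,[0,0,0],0],
  ],
)

```text
time: 26.1
position: [0.4421, 0.0219, 0.3547]
eef_rot: [0.185, 0.576, 0.783, 0.143]
force: [0.2, 1.0, 0.5]
width: 0.003
```

```bash
python3 snap.py w11
python3 - <<'E'
import pickle
from h import *
from cell import vision,status
m=np.array([.5635,.0236,.1117]); n=np.array([-.454,.007,.891]); up=np.array([.891,-.014,.454]); y=np.array([.016,1,0])
i,im=pickle.load(open("pics/w11.pkl","rb")); N=200; s=.0004
c=np.array([(-1,-1),(1,-1),(1,1),(-1,1)])*N*s/2
H=cv2.getPerspectiveTransform(proj(i,[m-y*a-up*b for a,b in c]).astype(np.float32),np.float32([(0,0),(N,0),(N,N),(0,N)]))
hsv=cv2.cvtColor(cv2.warpPerspective(im,H,(N,N)),cv2.COLOR_RGB2HSV)
k=cv2.inRange(hsv,(8,110,90),(22,255,255)); nn,lab,st,ce=cv2.connectedComponentsWithStats(k); j=1+st[1:,4].argmax()
print("plate",cv2.minAreaRect(np.argwhere(lab==j)[:,::-1].astype(np.float32)))
# red pointer on end face: red pixels, radius<23mm
k=cv2.inRange(hsv,(0,90,80),(7,255,255))|cv2.inRange(hsv,(172,90,80),(180,255,255)); v,u=np.nonzero(k); p=(np.c_[u,v]-100)*.4; r=np.hypot(*p.T); q=p[r<22]; print("pointer",len(q),q.mean(0) if len(q) else None)
# others: difference of top picture
a=np.load("pics/top0.npy").astype(int); b=vision.capture("top").astype(int); d=(np.abs(a-b).sum(2)>90).astype(np.uint8)
nn,lab,st,ce=cv2.connectedComponentsWithStats(d)
t=vision.camera_info("top"); print([(ce[j].round(0).tolist(),int(st[j,4])) for j in range(1,nn) if st[j,4]>12])
E
python3 ax.py
```

```text
[0.442  0.0219 0.3519] [ 0.059 -0.379 -0.354  1.129 -0.015  1.323] 26.15
plate ((87.98302459716797, 105.058349609375), (66.22027587890625, 34.0133171081543), 87.79740142822266)
pointer 0 None
[([226.0, 160.0], 168), ([223.0, 186.0], 65), ([170.0, 302.0], 10495), ([228.0, 200.0], 37), ([300.0, 209.0], 116), ([232.0, 237.0], 183), ([78.0, 277.0], 457), ([248.0, 275.0], 101), ([248.0, 327.0], 38), ([226.0, 327.0], 14), ([80.0, 333.0], 37), ([63.0, 347.0], 30), ([231.0, 362.0], 94), ([209.0, 372.0], 329), ([227.0, 380.0], 25)]
axial mm 267.4 off [-0.3 -3.6 -0.1] F [-0.4  0.6 -1. ] F.n -0.7
```

```bash
python3 -c "
from cell import job
print(job.close_job())"
```

```text
the job is handed in; nothing more can be done
None
```

The power box is in service: hasp closed, key fully home, then turned clockwise to its stop and left in the lock. I handed the job in at about 26 s of the 72 s.

**What I did**
- **Hasp:** I pushed it over with shut fingers and pressed it flat with 12 N. Later pictures showed it lying over the staple.
- **Key, picking up and inserting:** I took the black and yellow key by the tail of its grip. I pivoted it in the fingers against the lock cylinder's side, pushed it home against about 24 N, and let go.
- **Key, turning:** Moves could only turn the tool about its own axis. I got the 27° lean by driving the arm to its joint limits above the box. I then took the grip again and turned the key clockwise to the stop.

**Last checks**
- **Turned to the stop:** the turning torque rose from 0.08 to 0.55 N m at the end. The slot plate then measured about 87–88°, and the stop is at 86°.
- **Key still home:** its tail met the shut fingers at 90.5 mm from the mouth, where 90 was expected, and held hard.
- **Other things:** comparing top pictures from before and after, the changes were at the hasp, the lock, the key's old place, and the arm and its shadows.

**What I could not confirm:** the pointer itself did not show up in the last image, so the final angle rests on the torque and the plate measurement. The wrist turned about 1.7 rad, more than the lock's 1.5. I put the difference down to blade play in the slot and slip in the grip. The 12-picture viewing limit was reached, so the final state was checked by numbers only.

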